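Hold a re-glued shoe brush together in its sprung cradle

ROBOT

A 7-joint arm with a two-finger parallel gripper is mounted at the origin on the work surface. World frame = base frame: x ahead of the robot, y to its left, z up, the work surface at z = 0. Lengths are in m, angles in degrees, forces in N, time in s.
With the tool pointing down it reaches from about 0.425 to 0.875 m from the base axis. Payload 9.9 kg.
Tool frame: the origin (TCP) lies midway between the tips of the shut fingers; the grasp point (between the pads) lies 19 mm behind it (r.pinch_z is the distance from the TCP to the grasp point, in m); z points along the fingers, y is the line along which they close (so a half turn about z gives the same grasp; the last joint's range is limited). The gripper opens to 85 mm and grips with 20 to 120 N. Pads are 22 mm wide; open, the fingers measure 114 mm over their backs; the gripper's body (76 mm by 85 mm) begins 54 mm behind the grasp point. The pads swing forward as they close: fully open they stand 13 mm farther back than shut.
Start: joints at [59.714, 32.985, 1.427, 82.34, -0.859, 64.687, -3.237], TCP at [0.29, -0.609, 0.231] pointing down, gripper open.
Joint ranges: [-157.87, 157.87], [-19.46, 123.44], [-87.15, 90], [11.01, 140.99], [-62.26, 242.26], [9.8, 113.94], [-161.44, 161.44]. Speed limits (degrees/s): [127.2, 127.2, 172.46, 172.46, 180, 180, 180].

INTERFACE

Orientations are given as [roll, pitch, yaw] about the fixed x, y, z axes, in that order (R = Rz(yaw) Ry(pitch) Rx(roll)).
In Python, from plant import r gives the robot as it stands. The module is installed in compiled form; this text tells all that it offers.
- The arm moves only by the tool step_arm, never from a script. Its argument "series" is one flat list of numbers, 4 for each row, row after row: the shift along the tool's x, y, z in fractions of the full range, 1 being 800 mm, then the turn about the tool's z in normalised numbers (1 is 180 degrees). A call has 1 to 20 rows; each row is the pose to reach, as a shift and turn from the pose commanded when the call began, along the tool's axes at that moment; what a row does not reach only later rows make up. A row lasts 1/8 s, in which the tool goes at most 62.5 mm and 10.7 degrees, less where a joint would pass 70% of its speed; a pose out of reach is approached as far as the arm can. A shift or turn number past 1, either way, is cut back to 1. A call with a gripper value outside its range is refused whole. "grip" is the opening, from 0 (shut) to 1 (fully open), set as the call begins (left out, the last holds). The fingers move at their own pace and stop on an object; the grip force is fixed at half the most. Time passes only in rows, so rows that repeat a pose let the fingers close. It gives the time, the measured TCP pose, the force, the opening and the grip force at its end, in the units of the state.
- r.observe(): the state, without advancing time (a new reading comes with each control period).
- r.camera(name): name is "side" or "top"; returns a dict with "frame" (420x560x3 uint8, blue, green, red), "mtx" (3x3 intrinsics, pixels), "rvec" (rotation vector, rad) and "tvec" (3), from world to camera coordinates, as OpenCV has them. Camera axes: x right, y down, z forward; pixel columns grow to the right and rows downward; lengths in m; the calibration is good to about 2 mm. A picture is of the moment at which its call begins. There is no depth.
- r.finish_job(): hands the job in; it is judged then, once.
The state is a dict: "clock": time; "joint_pos": joint angles; "dq": joint speeds; "joint_efforts": joint torques, N m; "ee_pos": TCP position; "ee_rot": TCP orientation; "wrist_force": force on the tool from outside, world axes, zero at the start; "moment": the same for the moment, N m; "finger_gap": finger opening in m; "grasp_force": force on a finger pad.
Only numpy, scipy, OpenCV 4.12 (cv2) and the standard library are available. Lean on these libraries where they do the work, as an engineer would, in place of code of your own. Each camera call takes 0.05 s, during which the arm holds its last target. There are 200 camera calls.

TASK

Pick up the loose pine brush back by its ridge and set it on the two dowels of the bristle block in the glue-up cradle, red end over red end, fully home. Press the pair straight down until the cradle's rim lies within the green band on the side of the block, keep it steady there for at least two seconds, and finish still holding it pressed like that: do not let go. Leave the mug, the finished dark brush, the glue bottle and the polish tin on the worktop where they are.

Things in the scene. Friction and masses are not known exactly. Their poses are not given: they have to be found in the camera images.
- back: Loose upper half of a shoe brush: light pine plate 160 (x) by 54 (y) by 20 mm, lying flat, 0.13 to 0.21 kg. Centred on top a darker grip ridge, 70 (x) by 32 mm (y), from 20 to 48 mm above the underside; grasp it across y. Two through holes on its x axis, 15 mm wide at x = +55 mm and 11 mm at x = -55 mm: it fits one way only. The +x end is painted red. Origin: centre of the underside, z up.
- hole_thick (a point): Centre of the wide (15 mm) hole of the back, at the underside, 55 mm from the centre towards the red end. Axes as the back's.
- hole_thin (a point): Centre of the narrow (11 mm) hole of the back, at the underside, 55 mm from the centre away from the red end. Axes as the back's.
- cradle: Plywood glue-up cradle screwed to the worktop: base 200 (x) by 90 (y) by 12 mm, two low walls along its long sides, rims 32 mm above the worktop, 79 mm over the outside. The bristle block stands in it on springs, bristles down. Origin at the centre of the base's underside, x along the length towards the red end.
- block_top (a point): Centre of the flat top face of the bristle block (160 by 54 mm, light pine, +x end painted red), 50 mm above the worktop when unpressed; it goes down as the block is pressed. x along the block towards the red end, z up. The back's underside must lie flat on this face.
- dowel_thick (a point): Foot of the thick dowel, on the block's top face, 55 mm from its centre towards the red end. Dowel 12 mm thick, stands 16 mm above the face, the last 5 mm tapering to 6 mm.
- dowel_thin (a point): Foot of the thin dowel, on the block's top face, 55 mm from its centre away from the red end. Dowel 8 mm thick, stands 16 mm above the face, the last 5 mm tapering to 4 mm.
- bed (a joint): How far the block is pressed down in the cradle, m: 0 unpressed, 0.013 at the hard stop. The green band (5 mm high, on both long sides of the block) meets the cradle's rim from 0.005 to 0.010. Sprung: with only the back's weight on it, it stays near 0; 0.005 takes about 6.5 N of push, 0.010 about 12.5 N (1.2 N per mm). It springs back up when released.
- mug: Red ceramic mug, 80 mm across, 92 mm high, standing; bystander. Origin at the centre of its underside.
- brush: A finished dark shoe brush lying bristles down, 150 by 48 by 44 mm; bystander. Origin at the centre of its underside.
- tin_c: A closed black polish tin, 78 mm across, 25 mm high, origin at the centre of its underside, on the worktop; bystander.
- glue: White plastic glue bottle with an orange cap, 48 mm across, 130 mm high, standing; bystander. Origin at the centre of its underside.
Mind the look-alikes: they are no part of the job. Of the things that look like the cradle, the smaller one is meant. Leave any blue look-alike of the back alone.

How it is judged:
By the outcome, as a careful person would: the job done as asked, in the order asked, and still so for the second after the job is handed in, while the arm keeps its last pose, push and grip.
It also fails if it takes over 48 s, if anything falls off the work surface, if the arm or the gripper's body presses on something with over 40 N, if the wrist force passes 120 N, or if a joint passes its speed limit or range.

## Working session

There is one attempt and no reset: what is moved stays moved. The work goes in short steps, Python scripts to look and compute and a tool call to move; the robot and the scene stay as the last step left them, time stands still between calls to the robot, and variables do not carry over. Pictures are saved under pics/ and viewed, at most 10 in all, crops included, and the job is handed in when it is done.

Besides the shell and the picture viewer there is one more tool, called by a JSON object that holds its "op" and its "data", one argument or row to a line. step_arm: Moves the arm, as the interface text tells. Its arguments: {"type":"object","properties":{"series":{"type":"array"},"grip":{"type":"number"}},"required":["series"]}

```bash
mkdir -p pics
cat > h.py <<'E'
import numpy as np, cv2, pickle
from plant import r
def snap(n,tag):
    c=r.camera(n); cv2.imwrite(f'pics/{tag}.png',c['frame']); pickle.dump(c,open(f'pics/{tag}.pkl','wb')); return c
def load(tag): return pickle.load(open(f'pics/{tag}.pkl','rb'))
def ray(c,px):
    R=cv2.Rodrigues(np.array(c['rvec'],float))[0]; t=np.array(c['tvec'],float).ravel()
    d=R.T@np.linalg.inv(c['mtx'])@np.array([px[0],px[1],1.]); return -R.T@t,d
def onz(c,px,z):
    o,d=ray(c,px); return o+d*(z-o[2])/d[2]
def proj(c,P):
    return cv2.projectPoints(np.array(P,float).reshape(-1,1,3),np.array(c['rvec'],float),np.array(c['tvec'],float),np.array(c['mtx'],float),None)[0].reshape(-1,2)
E
python3 - <<'E'
from h import *
for n in('top','side'):
    c=snap(n,n+'0'); print(n,ray(c,(280,210)),c['mtx'][0,0])
print(r.observe()['ee_pos'],r.observe()['ee_rot'],r.pinch_z)
E
```

```text
top (array([ 0.33219677, -0.04136097,  1.10914431]), array([ 0.20141866,  0.01686982, -0.97940762])) 438.1591416110578
side (array([0.50076074, 0.85263591, 1.00559389]), array([ 0.02697502, -0.67668325, -0.73587296])) 510.10473702490634
[ 0.29024493 -0.60897151  0.23052312] [-1.79914980e+02  4.57662557e-03  2.54828126e+01] 0.0187
```

View pics/top0.png

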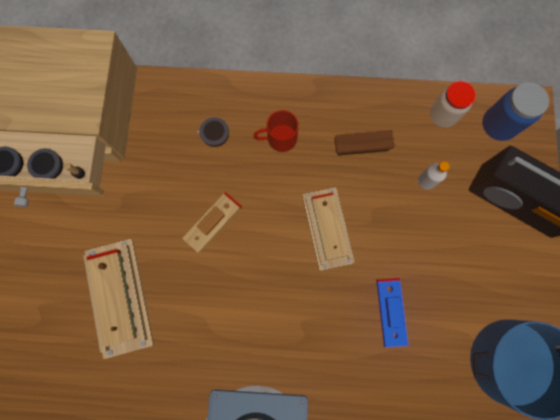

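View pics/side0.png

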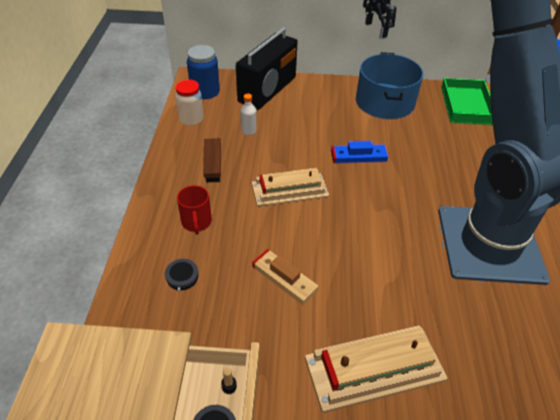

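The top view shows the loose back at (212,222) with its red end at (232,200). The small cradle is at (328,229), red end up at (322,195). The side view shows the back at (285,275) and the cradle at (290,187). I'll enlarge these areas next.

Run:
```python
from h import *
def crop(tag,x,y,w,h): return cv2.resize(load(tag)['frame'][y:y+h,x:x+w],(400,300),interpolation=cv2.INTER_CUBIC)
a=np.hstack([crop('top0',170,187,80,60+8)[:, :],crop('top0',268,184,120,90)])
b=np.hstack([crop('side0',245,240,80,60),crop('side0',250,158,80,60)])
a[:, :400]=crop('top0',172,188,88,66)
cv2.imwrite('pics/z.png',np.vstack([a,b]))
```

```text
(no output)
```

View pics/z.png

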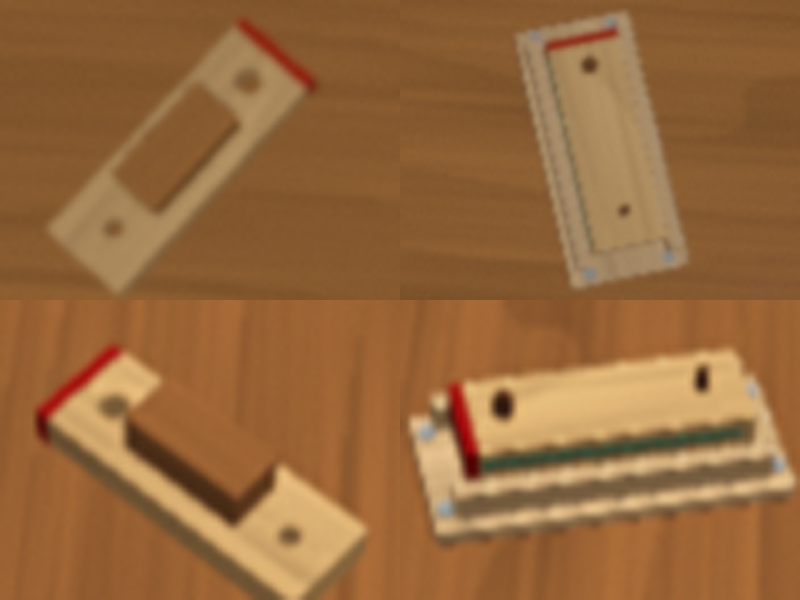

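Zoomed views: the back's plate corners, ridge and holes are clear in both cameras, and so are the block's red end, its dowels and the base corners. I'll fit the poses to these.

```bash
cat > fit.py <<'E'
from h import *
from scipy.optimize import least_squares
def px(p,s,o): return (np.array(p,float)+.5)/s-.5+np.array(o)
def fit(obs,x0):
    def res(q,split=False):
        c,s=np.cos(q[2]),np.sin(q[2]); out=[]
        for tag,P,p in obs:
            P=np.array(P,float); W=np.c_[q[0]+c*P[:,0]-s*P[:,1],q[1]+s*P[:,0]+c*P[:,1],P[:,2]]
            out.append((proj(load(tag),W)-p))
        return out if split else np.concatenate(out).ravel()
    f=least_squares(res,x0,loss='soft_l1'); print(np.round(f.x[:2],4),np.degrees(f.x[2]).round(2))
    for e in res(f.x,True): print(np.round(e,1).tolist())
    return f.x
E
python3 - <<'E'
from fit import *
S=[.08,.027]
# corner order: red +y, red -y, far -y, far +y
def cor(hx,hy,z): return [[hx,hy,z],[hx,-hy,z],[-hx,-hy,z],[-hx,hy,z]]
bt=('top0',cor(.08,.027,.02)+cor(.035,.016,.048),px([(241,20),(315,88),(118,294),(47,228),(197,82),(240,122),(158,212),(113,172)],400/88,(172,188)))
bs=('side0',[[.08,.027,.02],[.08,-.027,.02],[-.08,-.027,.02],[-.08,.027,.02]],px([(42,110),(118,46),(367,230),(295,300)],5,(245,240)))
ct=('top0',cor(.08,.027,.05)+cor(.1,.045,.012)+[[.055,0,.066],[-.055,0,.066]],px([(147,45),(217,30),(272,240),(193,253),(116,33),(228,12),(288,262),(175,288),(190,64),(224,210)],10/3,(268,184)))
cs=('side0',cor(.08,.027,.05)[:3]+[[.1,.045,.012],[-.1,.045,.012],[.055,0,.066],[-.055,0,.066]],px([(72,158),(52,84),(335,50),(38,238),(393,186),(102,93),(303,69)],5,(250,158)))
c=load('top0')
for obs,a,b in(((bt,bs),(212,222),(232,200)),((ct,cs),(328,229),(322,195))):
    p=onz(c,a,.03);d=onz(c,b,.03)-p
    x0=[p[0],p[1],np.arctan2(d[1],d[0])]
    fit(obs,x0); fit(obs[:1],x0); fit(obs[1:],x0)
E
```

```text
[0.5143 0.1473] -38.38
[[1.2, 0.5], [0.3, -0.8], [-0.1, 0.8], [0.1, 1.0], [0.2, 0.1], [0.1, -0.2], [-1.5, 0.9], [-1.0, 1.1]]
[[-1.2, -0.3], [-1.1, -0.5], [-0.2, -0.1], [-0.9, 0.6]]
[0.5156 0.1473] -38.58
[[1.3, 0.0], [0.4, -1.2], [-0.1, 0.3], [0.1, 0.4], [0.3, -0.3], [0.2, -0.7], [-1.5, 0.4], [-0.9, 0.6]]
[0.5123 0.1472] -38.37
[[-0.4, -0.3], [-0.2, -0.4], [0.7, -0.0], [-0.0, 0.6]]
[ 0.5174 -0.1461] 15.27
[[-0.4, -0.1], [-0.2, -0.0], [-1.4, 0.0], [0.5, 0.7], [-0.6, 0.9], [-0.1, 0.2], [0.5, 1.3], [-0.8, 1.0], [0.2, 0.2], [0.5, 0.4]]
[[-1.7, -0.6], [-1.3, 0.4], [-0.8, -0.0], [-1.0, -0.9], [0.2, -0.2], [-0.3, -0.1], [-0.5, -0.4]]
[ 0.5185 -0.1463] 15.16
[[-0.2, -0.6], [0.0, -0.4], [-1.3, -0.4], [0.6, 0.3], [-0.4, 0.4], [0.1, -0.2], [0.6, 0.9], [-0.8, 0.6], [0.4, -0.3], [0.6, -0.0]]
[ 0.5152 -0.1454] 15.59
[[-0.9, -0.2], [-0.5, 0.7], [-0.1, 0.1], [-0.1, -0.5], [1.0, -0.1], [0.5, 0.2], [0.3, -0.2]]
```

```bash
cat >> h.py <<'E'
from scipy.spatial.transform import Rotation as Ro
def go(x,y,z,yaw):
    o=r.observe(); R=Ro.from_euler('xyz',o['ee_rot'],degrees=True)
    s=R.inv().apply(np.array([x,y,z])-o['ee_pos'])*1000
    t=-(yaw-o['ee_rot'][2]); print('shift',s.round(1),'turn',round((t+180)%360-180,2),'j',np.round(o['joint_pos'],1),'pos',o['ee_pos'].round(4),'rot',o['ee_rot'].round(2),'F',np.round(o['wrist_force'],1),'gap',round(o['finger_gap'],4),'t',o['clock'])
E
python3 -c "
from h import *
go(.5143,.1473,.12,141.6)"
```

```text
shift [ 527.6 -586.1  111.4] turn -116.12 j [59.7 33.   1.4 82.4 -0.9 64.7 -3.2] pos [ 0.2902 -0.609   0.2305] rot [-179.91    0.     25.48] F [-0.4  0.7 -0.4] gap 0.0853 t 0.1
```

Units first: shifts go in shares of 800 mm and turns go in shares of 180 degrees. So -586 mm is -0.7325, 111 mm is 0.1388, -116 degrees is -0.6444.

{"op": "step_arm", "data": {
  "series": [0.66, -0.7325, 0, -0.6444, 0.66, -0.7325, 0, -0.6444, 0.66, -0.7325, 0, -0.6444, 0.66, -0.7325, 0, -0.6444, 0.66, -0.7325, 0, -0.6444, 0.66, -0.7325, 0, -0.6444, 0.66, -0.7325, 0, -0.6444, 0.66, -0.7325, 0, -0.6444, 0.66, -0.7325, 0, -0.6444, 0.66, -0.7325, 0, -0.6444, 0.66, -0.7325, 0, -0.6444, 0.66, -0.7325, 0, -0.6444, 0.66, -0.7325, 0, -0.6444, 0.66, -0.7325, 0, -0.6444, 0.66, -0.7325, 0.1388, -0.6444, 0.66, -0.7325, 0.1388, -0.6444, 0.66, -0.7325, 0.1388, -0.6444, 0.66, -0.7325, 0.1388, -0.6444, 0.66, -0.7325, 0.1388, -0.6444, 0.66, -0.7325, 0.1388, -0.6444],
  "grip": 1
}}

```text
clock: 2.6
ee_pos: [0.5157, 0.1469, 0.1217]
ee_rot: [179.9, 0.1, 141.5]
wrist_force: [-0.3, -0.6, 0.8]
finger_gap: 0.0849
grasp_force: 0.0
```

Run:
```python
from h import *
go(.5143,.1473,.12,141.6); go(.5143,.1473,.023,141.6)
c=snap('top','t1');d=snap('side','s1')
a=cv2.resize(c['frame'][177:267,155:275],(400,300),interpolation=3);b=cv2.resize(d['frame'][220:310,220:340],(400,300),interpolation=3)
cv2.imwrite('pics/z1.png',np.hstack([a,b]))
```

```text
shift [ 1.3 -0.6  1.7] turn -0.14 j [  1.4  31.3 -33.2 110.5  23.9  44.9   6.3] pos [0.5157 0.1469 0.1217] rot [1.7990e+02 9.0000e-02 1.4146e+02] F [-0.3 -0.6  0.8] gap 0.0849 t 2.6
shift [ 1.5 -0.7 98.7] turn -0.14 j [  1.4  31.3 -33.2 110.5  23.9  44.9   6.3] pos [0.5157 0.1469 0.1217] rot [1.7990e+02 9.0000e-02 1.4146e+02] F [-0.3 -0.6  0.8] gap 0.0849 t 2.6
```

View pics/z1.png

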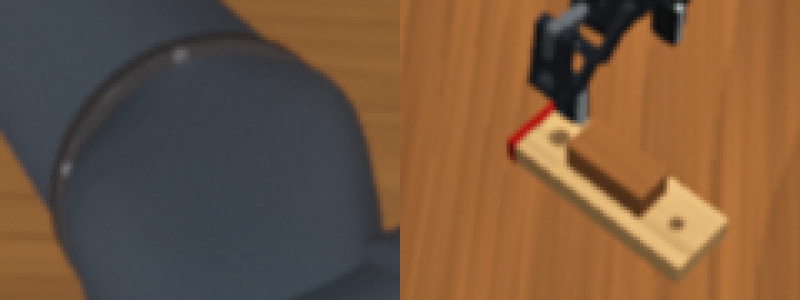

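The arm hides the top view. The side view shows the gripper straddling the ridge across its width, so I'll go down and close.

To row units: 98.5 mm is 0.1231, 1.5 mm is 0.0019.

{"op": "step_arm", "data": {
  "series": [0.0019, -0.0009, 0.0625, 0, 0.0019, -0.0009, 0.1, 0, 0.0019, -0.0009, 0.1188, 0, 0.0019, -0.0009, 0.1231, 0, 0.0019, -0.0009, 0.1231, 0, 0.0019, -0.0009, 0.1231, 0]
}}

```text
clock: 3.45
ee_pos: [0.514, 0.1474, 0.0228]
ee_rot: [179.9, 0.1, 141.5]
wrist_force: [-0.3, 0.3, -0.4]
finger_gap: 0.0856
grasp_force: 0.0
```

{"op": "step_arm", "data": {
  "series": [0, 0, 0, 0, 0, 0, 0, 0, 0, 0, 0, 0, 0, 0, 0, 0, 0, 0, 0, 0, 0, 0, 0, 0, 0, 0, 0, 0, 0, 0, 0, 0, 0, 0, 0, 0, 0, 0, 0, 0],
  "grip": 0
}}

```text
clock: 4.7
ee_pos: [0.5135, 0.1473, 0.0222]
ee_rot: [180.0, 0.0, 141.5]
wrist_force: [-0.5, -0.2, 5.8]
finger_gap: 0.0311
grasp_force: 60.3
```

{"op": "step_arm", "data": {
  "series": [0, 0, -0.025, 0, 0, 0, -0.075, 0, 0, 0, -0.125, 0, 0, 0, -0.15, 0, 0, 0, -0.15, 0, 0, 0, -0.15, 0]
}}

```text
clock: 5.45
ee_pos: [0.5128, 0.1468, 0.1408]
ee_rot: [-179.9, -0.0, 141.5]
wrist_force: [-0.1, 0.1, -2.0]
finger_gap: 0.0312
grasp_force: 59.8
```

Run:
```python
from h import *
go(.5174,-.1461,.15,195.27)
```

```text
shift [-186.  -226.3   -9.1] turn -53.79 j [  2.4  29.9 -34.6 109.5  22.6  47.5   7.3] pos [0.5128 0.1468 0.1408] rot [-1.7992e+02 -4.0000e-02  1.4148e+02] F [-0.1  0.1 -2. ] gap 0.0312 t 5.45
```

To row units: -226 mm is -0.2825, -186 mm is -0.2325, -54 degrees is -0.3.

{"op": "step_arm", "data": {
  "series": [-0.2325, -0.2825, 0, -0.3, -0.2325, -0.2825, 0, -0.3, -0.2325, -0.2825, 0, -0.3, -0.2325, -0.2825, 0, -0.3, -0.2325, -0.2825, 0, -0.3, -0.2325, -0.2825, 0, -0.3, -0.2325, -0.2825, 0, -0.3, -0.2325, -0.2825, 0, -0.3, -0.2325, -0.2825, 0, -0.3, -0.2325, -0.2825, 0, -0.3, -0.2325, -0.2825, 0, -0.3, -0.2325, -0.2825, 0, -0.3]
}}

```text
clock: 6.95
ee_pos: [0.5181, -0.1454, 0.1418]
ee_rot: [-180.0, 0.0, -164.5]
wrist_force: [0.1, 0.2, -2.1]
finger_gap: 0.0308
grasp_force: 59.9
```

Run:
```python
from h import *
go(.5174,-.1461,.107,195.27)
c=snap('top','t2');d=snap('side','s2')
a=cv2.resize(c['frame'][174:264,268:388],(400,300),interpolation=3);b=cv2.resize(d['frame'][128:218,230:350],(800,600),interpolation=3)
cv2.imwrite('pics/z2.png',b); print(c['frame'][174:264,268:388].mean())
```

```text
shift [ 0.9 -0.5 34.8] turn 0.22 j [ 43.2  34.1 -50.  108.5  32.6  52.8  82.9] pos [ 0.5181 -0.1454  0.1418] rot [-180.      0.   -164.51] F [ 0.1  0.2 -2.1] gap 0.0308 t 6.95
91.5116975308642
```

View pics/z2.png

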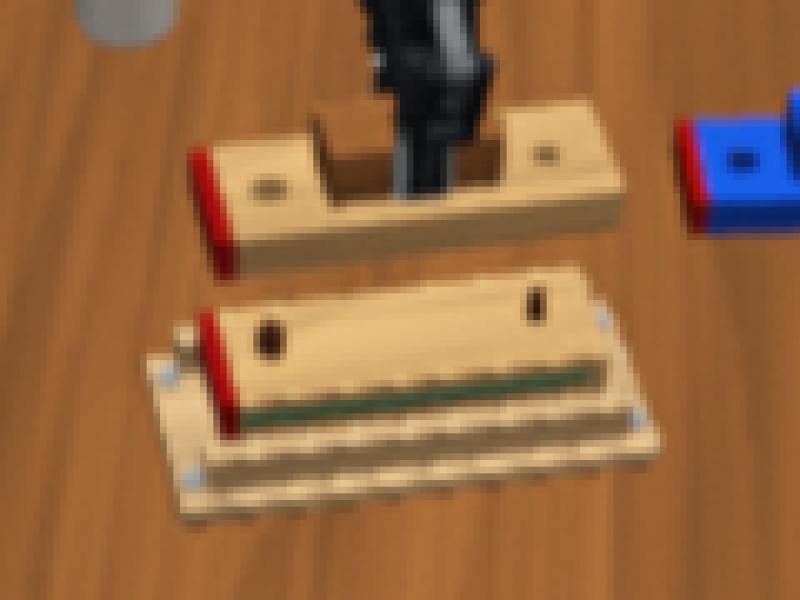

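The side view shows the held back over the block with both red ends on the left. Its holes are at (268,187) and (545,153) in the zoom, and the dowels at about (271,340) and (536,304). I'll fit both poses from this same image.

```bash
cat > f2.py <<'E'
from fit import *
def cor(hx,hy,z): return [[hx,hy,z],[hx,-hy,z],[-hx,-hy,z],[-hx,hy,z]]
s,o=20/3,(230,128); zu=.1198
x0=[.5174,-.1461,np.radians(15.3)]
A=('s2',cor(.08,.027,zu+.02)+[[.08,.027,zu],[-.08,.027,zu],[.055,0,zu+.02],[-.055,0,zu+.02]],px([(219,245),(193,149),(590,99),(624,190),(222,278),(621,226),(268,187),(545,153)],s,o))
B=('s2',cor(.08,.027,.05)+[[.055,0,.05],[-.055,0,.05],[.055,0,.066],[-.055,0,.066]],px([(224,405),(202,312),(583,268),(606,356),(271,356),(536,321),(269,325),(537,289)],s,o))
a=fit([A],x0); b=fit([B],x0)
ah=fit([('s2',A[1][6:],A[2][6:])],x0); bh=fit([('s2',B[1][4:],B[2][4:])],x0)
print(a-b,ah-bh)
E
python3 f2.py
```

```text
[ 0.5173 -0.1451] 15.98
[[-0.1, -0.4], [-0.2, 0.1], [-0.0, 0.1], [0.4, -0.2], [-0.5, 0.5], [0.2, 0.2], [0.1, 0.0], [0.1, -0.3]]
[ 0.5157 -0.1461] 14.86
[[-0.4, 0.2], [-0.5, 0.3], [-0.5, -0.0], [0.9, 0.2], [0.0, -0.6], [0.0, -0.2], [0.3, -0.3], [0.2, 0.3]]
[ 0.5177 -0.1446] 15.49
[[-0.1, 0.0], [0.1, -0.0]]
[ 0.516  -0.1452] 15.66
[[-0.1, -0.2], [-0.2, -0.2], [0.2, 0.1], [0.0, 0.3]]
[0.00167397 0.00095404 0.0194934 ] [ 0.0016421   0.00059038 -0.00306443]
```

To row units: 48 mm is 0.06, 1.8 mm is 0.0023, 0.2 degrees is 0.0011.

{"op": "step_arm", "data": {
  "series": [0.0023, -0.0004, 0.025, 0.0011, 0.0023, -0.0004, 0.05, 0.0011, 0.0023, -0.0004, 0.06, 0.0011, 0.0023, -0.0004, 0.06, 0.0011, 0.0023, -0.0004, 0.06, 0.0011]
}}

```text
clock: 7.68
ee_pos: [0.5169, -0.1461, 0.0944]
ee_rot: [-180.0, 0.1, -164.7]
wrist_force: [-0.1, -0.9, -1.7]
finger_gap: 0.0313
grasp_force: 60.0
```

Run:
```python
from h import *
go(.5163,-.1461,.073,195.27)
d=snap('side','s3');c=snap('top','t3')
b=cv2.resize(d['frame'][143:218,240:340],(800,600),interpolation=3)
cv2.imwrite('pics/z3.png',b)
```

```text
shift [ 0.6  0.2 21.4] turn 0.01 j [ 41.1  37.3 -46.9 111.5  36.9  47.4  79. ] pos [ 0.5169 -0.1461  0.0944] rot [-1.7998e+02  5.0000e-02 -1.6472e+02] F [-0.1 -0.9 -1.7] gap 0.0313 t 7.675
```

View pics/z3.png

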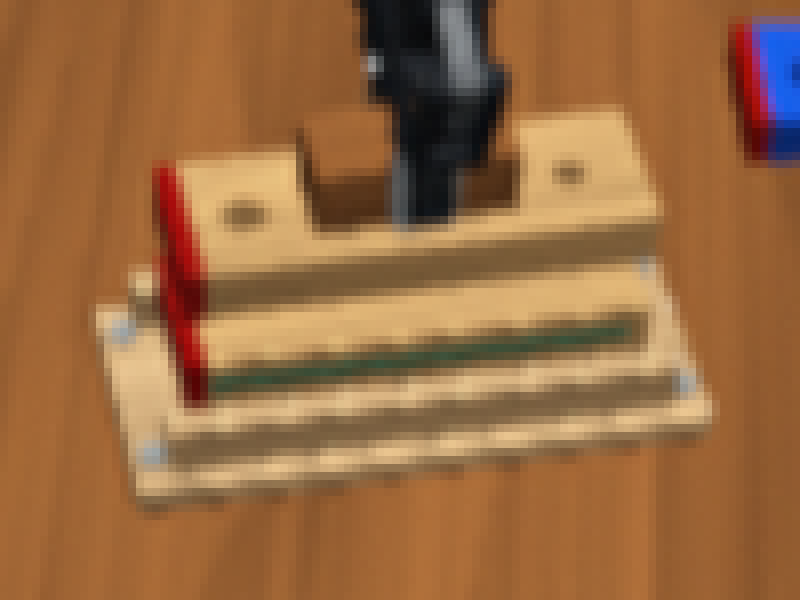

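The back now hovers just above the dowels, with its holes at (244,213) and (568,172) in the zoom. I'll refine the offset from this.

Run:
```python
from fit import *
s,o=8,(240,143); zu=.0724; x0=[.516,-.146,np.radians(15.3)]
P=[[.08,.027,zu+.02],[.08,-.027,zu+.02],[-.08,-.027,zu+.02],[-.08,.027,zu+.02],[.055,0,zu+.02],[-.055,0,zu+.02]]
p=px([(200,282),(160,163),(623,106),(661,215),(244,213),(569,172)],s,o)
fit([('s3',P,p)],x0); fit([('s3',P[4:],p[4:])],x0)
go(.5163,-.1461,.06,195.27)
```

```text
[ 0.5155 -0.1456] 16.04
[[-1.4, -0.4], [-0.3, 0.7], [-0.1, 0.1], [0.6, -0.1], [0.4, 0.0], [0.3, -0.3]]
[ 0.5164 -0.1449] 15.38
[[0.0, -0.0], [-0.0, 0.0]]
shift [ 0.6  0.3 34.5] turn 0.01 j [ 41.1  37.3 -46.9 111.5  36.9  47.4  79. ] pos [ 0.5169 -0.1462  0.0945] rot [-1.7997e+02  6.0000e-02 -1.6472e+02] F [ 0.1  0.5 -1.9] gap 0.0309 t 7.775
```

To row units: 14 mm is 0.0175, 12 mm is 0.015.

{"op": "step_arm", "data": {
  "series": [0.0003, -0.0004, 0.0038, 0, 0.0003, -0.0004, 0.0075, 0, 0.0003, -0.0004, 0.01, 0, 0.0003, -0.0004, 0.0125, 0, 0.0003, -0.0004, 0.015, 0, 0.0003, -0.0004, 0.0175, 0, 0.0003, -0.0004, 0.0175, 0]
}}

```text
clock: 8.65
ee_pos: [0.5163, -0.1466, 0.0797]
ee_rot: [180.0, -0.0, -164.7]
wrist_force: [1.0, -1.0, -2.4]
finger_gap: 0.0312
grasp_force: 59.9
```

To row units: 6.5 mm is 0.0081, 5 mm is 0.0063.

{"op": "step_arm", "data": {
  "series": [0, 0, 0.0013, 0, 0, 0, 0.0038, 0, 0, 0, 0.0063, 0, 0, 0, 0.0081, 0, 0, 0, 0.0081, 0, 0, 0, 0.0081, 0]
}}

```text
clock: 9.4
ee_pos: [0.5164, -0.1466, 0.0732]
ee_rot: [180.0, -0.0, -164.7]
wrist_force: [0.7, -1.5, -2.3]
finger_gap: 0.0309
grasp_force: 59.9
```

To row units: 4 mm is 0.005, 3 mm is 0.0038.

{"op": "step_arm", "data": {
  "series": [0, 0, 0.0006, 0, 0, 0, 0.0013, 0, 0, 0, 0.0025, 0, 0, 0, 0.0038, 0, 0, 0, 0.005, 0, 0, 0, 0.005, 0, 0, 0, 0.005, 0]
}}

```text
clock: 10.28
ee_pos: [0.5164, -0.1466, 0.0694]
ee_rot: [-180.0, 0.0, -164.7]
wrist_force: [-1.1, -2.6, 4.2]
finger_gap: 0.0307
grasp_force: 60.6
```

Run:
```python
from h import *
go(.5163,-.1466,.065,195.27)
d=snap('side','s4')
b=cv2.resize(d['frame'][143:218,240:340],(800,600),interpolation=3)
cv2.imwrite('pics/z4.png',b)
```

```text
shift [0.1 0.  4.4] turn 0.01 j [ 39.8  39.1 -45.1 112.7  39.4  44.7  77. ] pos [ 0.5164 -0.1466  0.0694] rot [-1.7999e+02  1.0000e-02 -1.6472e+02] F [-1.1 -2.6  4.2] gap 0.0307 t 10.275
```

View pics/z4.png

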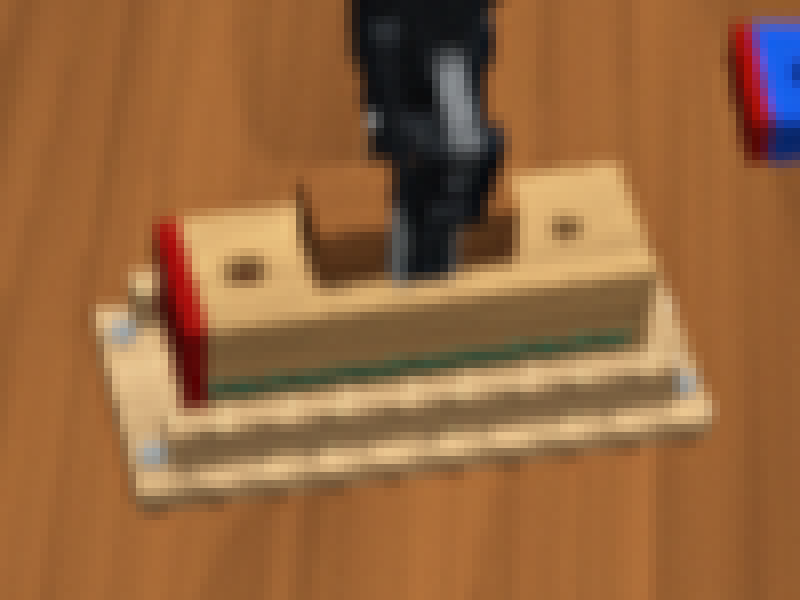

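The back is flat on the block with no visible gap, red over red, and part of the green band still shows. I'll press further.

To row units: 3 mm is 0.0038, 2.5 mm is 0.0031.

{"op": "step_arm", "data": {
  "series": [0.0001, -0.0003, 0.0006, 0, 0.0003, -0.0004, 0.0013, 0, 0.0003, -0.0004, 0.0019, 0, 0.0003, -0.0004, 0.0025, 0, 0.0003, -0.0004, 0.0031, 0, 0.0003, -0.0004, 0.0038, 0, 0.0003, -0.0004, 0.0038, 0, 0.0003, -0.0004, 0.0038, 0]
}}

```text
clock: 11.32
ee_pos: [0.5164, -0.1466, 0.0665]
ee_rot: [180.0, 0.0, -164.7]
wrist_force: [-1.2, -1.7, 8.2]
finger_gap: 0.0307
grasp_force: 60.9
```

Run:
```python
from h import *
go(.5163,-.1466,.065,195.27)
d=snap('side','s5');c=load('s0') if 0 else load('side0')
b=np.hstack([cv2.resize(x['frame'][170:210,250:290+40-30],(400,320),interpolation=3) for x in (c,d)])
e=np.hstack([cv2.resize(x['frame'][165:205,285:335],(400,320),interpolation=3) for x in (c,d)])
cv2.imwrite('pics/z5.png',np.vstack([b,e])[:600])
```

```text
shift [0.1 0.1 1.5] turn 0.02 j [ 39.7  39.3 -44.9 112.9  39.7  44.4  76.7] pos [ 0.5164 -0.1466  0.0665] rot [ 1.8000e+02  3.0000e-02 -1.6471e+02] F [-1.2 -1.7  8.2] gap 0.0307 t 11.325
```

View pics/z5.png

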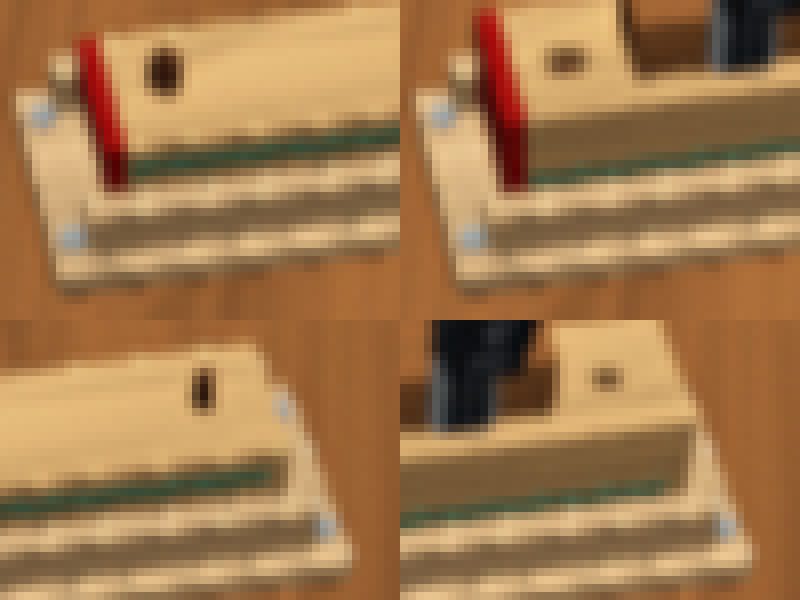

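The right-hand panels (now) show the back flush, with the band's lower part hidden behind the rim and its upper part still visible. I'll measure the band's top edge against the unpressed picture.

Run:
```python
from h import *
from scipy.ndimage import map_coordinates
a=np.radians(15.3);C=np.array([.5159,-.1457]);z=np.arange(.022,.06,.00025)
for tag in('side0','s2','s3','s4','s5'):
    c=load(tag);f=c['frame'].astype(float);acc=0
    g=f[...,1]-f[...,2]   # green-red
    for u in np.linspace(-.065,.065,60):
        w=C+[np.cos(a)*u-np.sin(a)*.027,np.sin(a)*u+np.cos(a)*.027]
        p=proj(c,np.c_[np.tile(w,(len(z),1)),z]); acc=acc+map_coordinates(g,[p[:,1],p[:,0]],order=1)
    acc/=60; i=acc.argmax(); h=(acc[i]+acc[min(i+40,len(z)-1)])/2
    j=i+np.argmax(acc[i:]<h); k=i-np.argmax(acc[i::-1]<h) if (acc[:i]<h).any() else 0
    print(tag,'peak',z[i]*1e3,'top edge',z[j]*1e3,'low',z[k]*1e3)
```

```text
side0 peak 41.000000000000014 top edge 46.00000000000002 low 36.000000000000014
s2 peak 41.000000000000014 top edge 46.00000000000002 low 36.000000000000014
s3 peak 41.000000000000014 top edge 45.75000000000002 low 36.000000000000014
s4 peak 38.250000000000014 top edge 42.500000000000014 low 34.50000000000001
s5 peak 36.000000000000014 top edge 40.250000000000014 low 32.25000000000001
```

The bed is down about 5.8 mm by the image and 5.7 mm by the arm's travel. Another 1.6 mm centres the rim in the band.

To row units: 1.6 mm is 0.002, 1 mm is 0.0013.

{"op": "step_arm", "data": {
  "series": [0, 0, 0.0006, 0, 0, 0, 0.0013, 0, 0, 0, 0.002, 0, 0, 0, 0.002, 0, 0, 0, 0.002, 0, 0, 0, 0.002, 0]
}}

```text
clock: 12.12
ee_pos: [0.5164, -0.1466, 0.065]
ee_rot: [-180.0, 0.0, -164.7]
wrist_force: [-1.7, -0.7, 7.3]
finger_gap: 0.0308
grasp_force: 61.3
```

{"op": "step_arm", "data": {
  "series": [0, 0, 0, 0, 0, 0, 0, 0, 0, 0, 0, 0, 0, 0, 0, 0, 0, 0, 0, 0, 0, 0, 0, 0, 0, 0, 0, 0, 0, 0, 0, 0, 0, 0, 0, 0, 0, 0, 0, 0, 0, 0, 0, 0, 0, 0, 0, 0, 0, 0, 0, 0, 0, 0, 0, 0, 0, 0, 0, 0, 0, 0, 0, 0, 0, 0, 0, 0, 0, 0, 0, 0, 0, 0, 0, 0, 0, 0, 0, 0]
}}

```text
clock: 14.62
ee_pos: [0.5164, -0.1466, 0.0651]
ee_rot: [-180.0, 0.0, -164.7]
wrist_force: [-1.6, -1.7, 8.8]
finger_gap: 0.031
grasp_force: 61.3
```

Run:
```python
from h import *
go(.5163,-.1466,.065,195.27)
d=snap('side','s6')
cv2.imwrite('pics/z6.png',np.hstack([cv2.resize(d['frame'][150:210,250:330],(800,600),interpolation=3)]))
```

```text
shift [0.1 0.  0.1] turn 0.03 j [ 39.6  39.4 -44.8 112.9  39.8  44.2  76.6] pos [ 0.5164 -0.1466  0.0651] rot [-1.800e+02  3.000e-02 -1.647e+02] F [-1.6 -1.7  8.8] gap 0.031 t 14.625
```

View pics/z6.png

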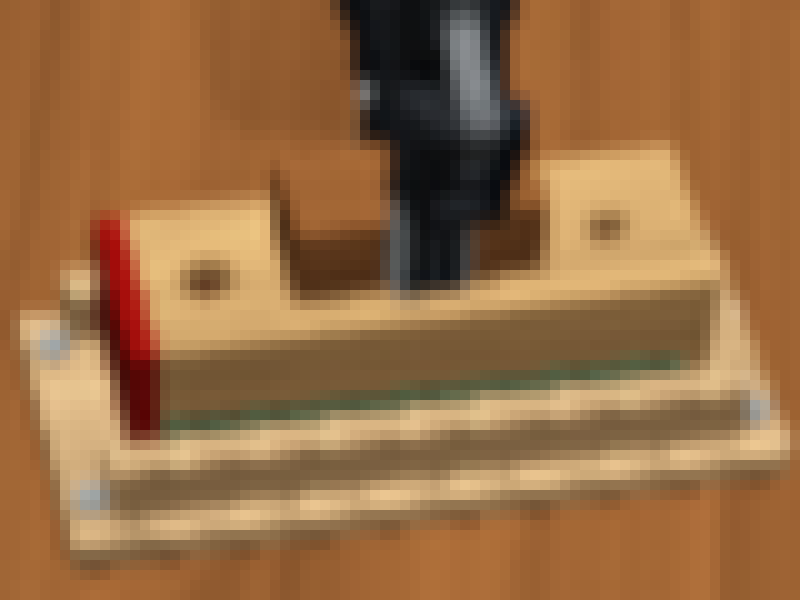

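The rim lies inside the band, the back is flush, and it has been steady for 2.5 s with about 10 N of push. I'm handing it in.

```bash
python3 -c "
from plant import r
print(r.finish_job())"
```

```text
the job is handed in; nothing more can be done
None
```

The back is seated on both dowels, red end over red end, pressed about 7 mm so the rim lies within the green band; it was held there 2.5 s and handed in at about 14.6 s, still gripped and pressed, and the hand-in gave no verdict.

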